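# Make up two chess endgame practice kits

## Task

Make up the two endgame practice kits: stand the black rook and the pale pawn in the wells of the green tray, and the pale rook and the black pawn in the wells of the orange tray, upright and one piece to a well. The red diagram card belongs to the green kit: slide it fully down into the empty middle slot of that tray's card rack. Leave the pale bishop standing where it is.

Things in the scene. Friction and masses are not known exactly. Their poses are not given: they have to be found in the camera images.
- rook_dark: black (ebony) wooden chess rook, a loose turned piece 60 mm tall on a round foot of 42 mm diameter, origin at the centre of its underside, z up through its head (any yaw is alike). Its head is a straight cylinder 34 mm in diameter from 39 to 53 mm above the foot, with battlements above; below it is a waist 25 mm thick.
- pawn_dark: black (ebony) wooden chess pawn, a loose turned piece 56 mm tall on a round foot of 32 mm diameter, origin at the centre of its underside, z up through its head (any yaw is alike). Its head is 22 mm in diameter with straight sides from 39 to 51 mm above the foot; below it is a neck 15 mm thick.
- rook_light: pale yellow (boxwood) wooden chess rook, a loose turned piece 60 mm tall on a round foot of 42 mm diameter, origin at the centre of its underside, z up through its head (any yaw is alike). Its head is a straight cylinder 34 mm in diameter from 39 to 53 mm above the foot, with battlements above; below it is a waist 25 mm thick.
- pawn_light: pale yellow (boxwood) wooden chess pawn, a loose turned piece 56 mm tall on a round foot of 32 mm diameter, origin at the centre of its underside, z up through its head (any yaw is alike). Its head is 22 mm in diameter with straight sides from 39 to 51 mm above the foot; below it is a neck 15 mm thick.
- card: red stiff card with chequered diagram, on edge: 50 mm wide (x), 6 thick (y), 70 tall (z), origin mid lower edge. Stands loose in a fixed wooden stand (40 mm along the card's width, 36 across, 24 tall; slot 11 mm wide, floor 6 mm above the table), its ends overhanging 5 mm each. Can be gripped over its 50 mm width and drawn straight up.
- tray_green: fixed green tray 90 (x) by 210 mm (y), origin mid-underside; floor 4 mm thick, walls 4 mm, 16 mm high. Two wells 82 (x) by 58 mm (y) at y=-72 and -10 mm, x=0. Card rack at the +y end: 3 slots along x at y=40, 62 (empty), 84 mm; ribs 40 mm long, 34 mm high; slots 8.5 mm wide from floor (4 mm) to 20 mm high, flaring to 18 mm on top. Fixed white cards (50 x 4 mm, tops 74 mm high) in the outer slots.
- tray_orange: fixed orange tray 90 (x) by 210 mm (y), origin mid-underside; floor 4 mm thick, walls 4 mm, 16 mm high. Two wells 82 (x) by 58 mm (y) at y=-72 and -10 mm, x=0. A card rack like the green tray's at the +y end (y from 22 to 102 mm), already full with three fixed white cards, tops 74 mm high.
- bishop: pale yellow (boxwood) bishop, a loose piece 74 mm tall with a pointed head on a 32 mm foot, origin at the centre of its underside, standing somewhere between the two trays. It belongs to neither kit and is only in the way.
Mind the look-alikes: they are no part of the job. What is shaped like the rook_dark but blue or purple is not meant.

How it is judged (in metres and radians):
At the end, for the whole second after the job is handed in: Each of the four pieces upright (0.12 rad) on the floor of its own well in the right tray; red card in the green tray's middle slot, lower edge within 5 mm of the slot floor, 15 mm along it, tilt under 0.25 rad; all at rest; bishop upright within 20 mm of its start (x of rook_dark in the frame of tray_green between -0.036 and 0.036 m and y of rook_dark in the frame of tray_green between -0.096 and 0.014 m and z of rook_dark in the frame of tray_green between 0.001 and 0.008 m and angle between each of rook_dark, pawn_light, rook_light, pawn_dark's own z axis and vertical below 0.12 rad and x of pawn_light in the frame of tray_green between -0.036 and 0.036 m and y of pawn_light in the frame of tray_green between -0.096 and 0.014 m and z of pawn_light in the frame of tray_green between 0.001 and 0.008 m and x of rook_light in the frame of tray_orange between -0.036 and 0.036 m and y of rook_light in the frame of tray_orange between -0.096 and 0.014 m and z of rook_light in the frame of tray_orange between 0.001 and 0.008 m and x of pawn_dark in the frame of tray_orange between -0.036 and 0.036 m and y of pawn_dark in the frame of tray_orange between -0.096 and 0.014 m and z of pawn_dark in the frame of tray_orange between 0.001 and 0.008 m and ((y of rook_dark in the frame of tray_green below -0.041 m and y of pawn_light in the frame of tray_green above -0.041 m) or (y of pawn_light in the frame of tray_green below -0.041 m and y of rook_dark in the frame of tray_green above -0.041 m)) and ((y of rook_light in the frame of tray_orange below -0.041 m and y of pawn_dark in the frame of tray_orange above -0.041 m) or (y of pawn_dark in the frame of tray_orange below -0.041 m and y of rook_light in the frame of tray_orange above -0.041 m)) and x of card in the frame of tray_green between -0.015 and 0.015 m and y of card in the frame of tray_green between 0.056 and 0.068 m and z of card in the frame of tray_green between 0.001 and 0.009 m and angle between card's own z axis and vertical below 0.25 rad and angle between the x axis of card and the x axis of tray_green, either way round below 0.2 rad and linear speed of each of rook_dark, pawn_light, rook_light, pawn_dark, card below 0.02 m/s and distance of bishop from where it was at the start of the episode below 0.02 m and angle between bishop's own z axis and vertical below 0.15 rad); the robot touches nothing.
It fails at once if the bishop is knocked over or pushed away (distance of bishop from where it was at the start of the episode above 0.02 m or angle between bishop's own z axis and vertical above 0.4 rad).
It also fails if it takes over 134 s, if anything falls off the work surface, if the arm or the gripper's body presses on something with over 40 N, if the wrist force passes 120 N, or if a joint passes its speed limit or range.

## Robot

A 7-joint arm with a two-finger parallel gripper is mounted at the origin on the work surface. World frame = base frame: x ahead of the robot, y to its left, z up, the work surface at z = 0. Lengths are in mm, angles in rad, forces in N, time in s.
With the tool pointing down it reaches from about 400 to 850 mm from the base axis. Payload 4.4 kg.
Tool frame: the origin (TCP) lies midway between the tips of the shut fingers; the grasp point (between the pads) lies 19 mm behind it (env.tcp_to_grasp is the distance from the TCP to the grasp point, in mm); z points along the fingers, y is the direction in which the jaws open and shut (so a half turn about z gives the same grasp; the last joint's range is limited). The gripper opens to 94 mm and grips with 3 to 60 N. Pads are 16 mm wide; open, the fingers measure 119 mm over their backs; the gripper's body (75 mm by 177 mm) begins 78 mm behind the grasp point.
Start: joints at [1.169, 0.628, 0.038, 1.517, -0.027, 0.996, -0.02], TCP at [214.22, -613.7, 205.478] pointing down, gripper open.
Joint ranges: [-3.06, 3.06], [-0.37, 2.12], [-1.25, 1.32], [0.18, 2.47], [-1.1, 4.24], [0.23, 1.98], [-2.94, 2.94]. Speed limits (rad/s): [2.57, 2.57, 3.14, 3.14, 3.14, 3.14, 3.14].

## Interface

Orientations are given as a unit quaternion [x, y, z, w].
In Python, from plant import env, cams, ticket, nets gives the robot as it stands.
- The arm moves only by the tool drive_tool, never from a script. Its argument "rows" is a list of rows, each a list of 3 entries, a list of its own where there are three numbers: the shift along the tool's x, y, z in m, then the turn about the tool's z in degrees, then the closure, from -1 (fully open) to 1 (shut). A call has 1 to 12 rows; each row shifts and turns the commanded pose from where the row before left it, along the tool's axes as they then stand; what a row does not reach is not made up. A row lasts 1/8 s, in which the tool goes at most 62.5 mm and 10.7 degrees, less where a joint would pass 70% of its speed; a pose out of reach is approached as far as the arm can. A call with a gripper value outside its range is refused whole. The fingers move at their own pace and stop on an object; "squeeze" is the grip in N (left out, the last holds). Time passes only in rows, so rows that do not move let the fingers close. It gives the time, the measured TCP pose, the force and the opening at its end, in the units of the state.
- env.observe(): the state, without advancing time (a new reading comes with each control period).
- cams.read_camera(name): name is "scene" or "top"; returns a dict with "frame" (400x640x3 uint8, red, green, blue), "camera_matrix" (3x3 intrinsics, pixels), "k1" (the pictures are not rectified: a ray, as slopes to the right and down, at radius r is drawn at 1 + k1 r^2 times it, then the intrinsics apply), "eye" and "orientation" of the camera in the world. Camera axes: x right, y up, looking along -z (the intrinsics and any distortion apply to the point x, -y, -z); pixel columns grow to the right and rows downward; lengths in mm; the calibration is good to about 2 mm. A picture is of the moment at which its call begins. There is no depth.
- ticket.close_job(): hands the job in, once; it reports no verdict.
Trained networks look in a picture, given as the dict that the camera call returned (one of the last four; its "shot" number tells which), for a name from the list of things; names that differ only in an ending like _2 or _b are one class to them, and where a whole thing is asked for, a point or a joint stands for the part that bears it (a point fixed in the world has none). Each returns a list of dicts, best first, with "conf" (0 to 1); they miss things now and then, are a little off and sometimes report something else, mostly with a low value. They report only what shows in the picture. A call takes as long as a camera call. They do not tell look-alikes from the thing itself.
- nets.boxes_of(query, picture): "extent" ([left, top, width, height] in pixels, round what is visible of it).
- nets.place_of(query, picture): "pixel" ([row, column] in pixels: a listed point, or the origin of a listed thing).
The state is a dict: "time_s": time; "qpos": joint angles; "qd": joint speeds; "joint_efforts": joint torques, N m; "ee_pos": TCP position; "tcp_rot": TCP orientation; "force": force on the tool from outside, world axes, zero at the start; "wrist_torque": the same for the moment, N m; "grip_width": finger opening in mm.
Only numpy, scipy, OpenCV 4.12 (cv2) and the standard library are available. Lean on these libraries where they do the work, as an engineer would, in place of code of your own. Each camera call takes 0.05 s, during which the arm holds its last target.

## Working session

There is one attempt and no reset: what is moved stays moved. The work goes in short steps, Python scripts to look and compute and a tool call to move; the robot and the scene stay as the last step left them, time stands still between calls to the robot, and variables do not carry over. Pictures are saved under pics/ and viewed, and the job is handed in when it is done.

Besides the shell and the picture viewer there is one more tool, called after ">>>" by a JSON object that holds its "fn" and its "kwargs". drive_tool: Moves the arm, as the interface text tells. Its arguments: {"type":"object","properties":{"rows":{"type":"array","items":{"type":"array"}},"squeeze":{"type":"number"}},"required":["rows"]}

```bash
ls; mkdir -p pics
python3 - <<'E'
from plant import env,cams,nets
import cv2
print(env.observe())
for n in ['scene','top']:
    p=cams.read_camera(n)
    cv2.imwrite(f'pics/{n}0.png',p['frame'][:,:,::-1])
    print(n,{k:v for k,v in p.items() if k!='frame'})
    for q in ['rook_dark','pawn_dark','rook_light','pawn_light','card','tray_green','tray_orange','bishop']:
        for f in (nets.boxes_of,nets.place_of):
            print(q,[(d['conf'],d.get('extent',d.get('pixel'))) for d in f(q,p)][:6])
E
```

```text
pics
{'time_s': 0.0, 'qpos': array([ 1.16920175,  0.62932291,  0.03841457,  1.51833843, -0.02697757,
        0.9962992 , -0.01999831]), 'qd': array([-0.00147514,  0.0003701 , -0.00010983,  0.00026924, -0.00095558,
       -0.00034743,  0.00026498]), 'joint_efforts': array([ 1.84084588e-04, -5.49737084e+01,  1.14331115e+00, -1.86633199e+01,
       -5.22705156e-02,  2.38759612e-02,  1.84265255e-04]), 'ee_pos': array([ 214.00840967, -613.06574921,  204.57813287]), 'tcp_rot': array([ 9.85934839e-01,  1.67127608e-01, -1.67119924e-04, -9.10110829e-04]), 'force': array([0.57121065, 0.02905343, 0.27009157]), 'wrist_torque': array([-0.01319393, -0.00902911,  0.04759191]), 'grip_width': 94.13193952780267}
scene {'camera_matrix': array([[384.46713745,   0.        , 316.80542968],
       [  0.        , 384.46713745, 196.89100163],
       [  0.        ,   0.        ,   1.        ]]), 'k1': -0.04847001354011735, 'eye': array([856.11371434, -27.98900443, 657.35117471]), 'orientation': array([0.17987268, 0.16663034, 0.6689649 , 0.70168805]), 'shot': 1}
rook_dark [(0.89, [311.2, 109.7, 17.9, 28.2]), (
[... 1153 characters left out ...]
 [(0.66, [315.1, 253.4, 12.7, 13.4]), (0.61, [315.1, 185.5, 17.0, 17.5]), (0.6, [425.9, 198.2, 24.3, 21.3])]
rook_dark [(0.49, [195.7, 323.3]), (0.48, [227.5, 319.5])]
pawn_dark []
pawn_dark [(0.73, [220.3, 376.4])]
rook_light [(0.84, [427.6, 199.3, 18.5, 20.1])]
rook_light [(0.86, [210.2, 435.0])]
pawn_light [(0.66, [188.4, 212.1, 19.9, 15.6])]
pawn_light [(0.56, [217.6, 197.8])]
card [(0.46, [256.6, 207.2, 7.8, 26.1])]
card [(0.72, [220.6, 262.1])]
tray_green [(0.59, [341.5, 134.4, 89.0, 39.5])]
tray_green [(0.87, [155.1, 387.3])]
tray_orange [(0.77, [200.2, 132.9, 88.3, 50.5])]
tray_orange [(0.87, [159.4, 244.1])]
bishop [(0.68, [311.6, 154.6, 12.0, 18.3])]
bishop [(0.57, [165.5, 317.7])]
```

Run:
```python
import cv2
for n,(x0,y0,x1,y1) in {'scene':(130,90,530,310),'top':(170,110,470,290)}.items():
    im=cv2.imread(f'pics/{n}0.png')[y0:y1,x0:x1]
    s=800/(x1-x0); cv2.imwrite(f'pics/{n}0c.png',cv2.resize(im,None,fx=s,fy=s,interpolation=cv2.INTER_CUBIC))
```

```text
(no output)
```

View pics/scene0.png

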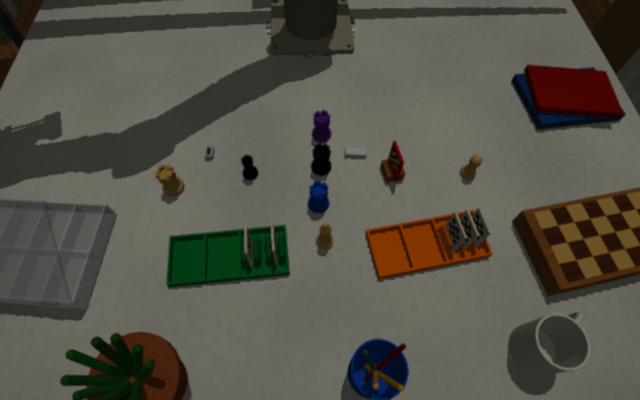

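View pics/scene0c.png

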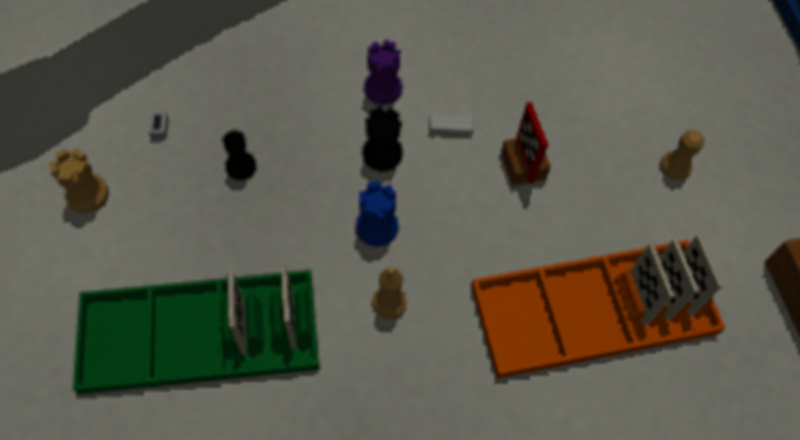

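View pics/top0c.png

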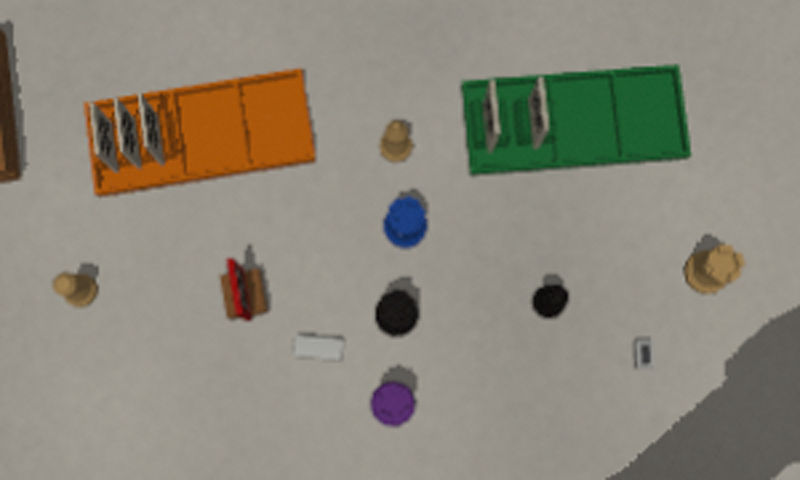

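```bash
cat > h.py <<'E'
import numpy as np, cv2
from scipy.spatial.transform import Rotation as R
from scipy.optimize import minimize
def proj(p,X):
    X=np.atleast_2d(X); c=R.from_quat(p['orientation']).inv().apply(X-p['eye'])
    s=np.c_[c[:,0],-c[:,1]]/(-c[:,2:3]); r2=(s**2).sum(1,keepdims=True); s=s*(1+p['k1']*r2)
    K=p['camera_matrix']; return np.c_[s[:,0]*K[0,0]+K[0,2], s[:,1]*K[1,1]+K[1,2]]
def ray(p,col,row,z=0.):
    K=p['camera_matrix']; d=np.array([(col-K[0,2])/K[0,0],(row-K[1,2])/K[1,1]]); s=d.copy()
    for _ in range(20): s=d/(1+p['k1']*(s@s))
    v=R.from_quat(p['orientation']).apply([s[0],-s[1],-1]); return p['eye']+v*(z-p['eye'][2])/v[2]
a=np.linspace(0,2*np.pi,48)
prof={'rook':[(0,21),(6,21),(12,19),(20,13),(36,12.5),(39,17),(60,17)],
 'pawn':[(0,16),(5,16),(10,13),(18,8),(34,7.5),(39,11),(51,11),(56,6)],
 'bishop':[(0,16),(5,16),(10,13),(18,8),(45,7.5),(50,11),(62,10),(74,2)]}
S=4
def rend(p,polys,roi):
    x0,y0,x1,y1=roi; m=np.zeros(((y1-y0)*S,(x1-x0)*S),np.uint8)
    for P in polys:
        q=(proj(p,P)-[x0,y0]+0.5)*S
        cv2.fillConvexPoly(m,cv2.convexHull(np.round(q*16).astype(np.int32)),255,shift=4)
    return cv2.resize(m,None,fx=1/S,fy=1/S,interpolation=cv2.INTER_AREA)/255.
def piece(kind,x,y,z0=0):
    pr=prof[kind]; zs=np.arange(0,pr[-1][0]+.1,3); rs=np.interp(zs,*zip(*pr))
    C=[np.c_[x+r*np.cos(a),y+r*np.sin(a),0*a+z+z0] for z,r in zip(zs,rs)]
    return [np.r_[C[i],C[i+1]] for i in range(len(C)-1)]
def box(cx,cy,yaw,lx,ly,z0,z1,ox=0,oy=0):
    c,s=np.cos(yaw),np.sin(yaw); o=[]
    for u in(-1,1):
        for v in(-1,1):
            X,Y=ox+u*lx/2,oy+v*ly/2
            for z in(z0,z1): o.append([cx+c*X-s*Y,cy+s*X+c*Y,z])
    return np.array(o)
def cmask(p,col):
    f=p['frame']; h=cv2.cvtColor(f,cv2.COLOR_RGB2HSV).astype(int); H,Sa,V=h[...,0],h[...,1],h[...,2]
    return {'dark':V<25,'pale':(H>8)&(H<28)&(Sa>70)&(V>40),'green':(H>50)&(H<80)&(Sa>140),
     'orange':(H>4)&(H<18)&(Sa>200)&(V>80),'red':((H<6)|(H>172))&(Sa>180)&(V>60)}[col].astype(float)
def fit(ps,model,col,x0,pad=25,ign=None):
    """min silhouette difference over cams ps"""
    data=[]
    for p in ps:
        q=np.vstack([proj(p,P) for P in model(*x0)]); lo=np.maximum(np.floor(q.min(0)-10),0).astype(int); hi=np.ceil(q.max(0)+10).astype(int)
        roi=(lo[0],lo[1],min(hi[0],640),min(hi[1],400)); data.append((p,roi,cmask(p,col)[roi[1]:roi[3],roi[0]:roi[2]]))
    f=lambda x: sum(((rend(p,model(*x),r)-m)**2).sum() for p,r,m in data)
    d=[8 if i<2 else .05 for i in range(len(x0))]
    sim=np.vstack([x0]+[np.array(x0)+np.eye(len(x0))[i]*d[i] for i in range(len(x0))])
    r=minimize(f,x0,method='Nelder-Mead',options=dict(initial_simplex=sim,xatol=.01,fatol=.01,maxiter=400))
    return r.x, r.fun, sum(m.sum() for *_,m in data)
tray=lambda x,y,t:[box(x,y,t,90,210,0,16)]
E
cat > fit0.py <<'E'
from h import *
from plant import env,cams,nets
s=cams.read_camera('scene');t=cams.read_camera('top')
np.set_printoptions(precision=2,suppress=True)
for n,k,c,px in [('rook_dark','rook','dark',(321,166)),('pawn_dark','pawn','dark',(250,177)),('rook_light','rook','pale',(174,190)),('pawn_light','pawn','pale',(469,177)),('bishop','bishop','pale',(325,243))]:
    x0=ray(s,*px)[:2]
    for ps in ([s],[t],[s,t]):
        print(n,x0,*fit(ps,lambda x,y:piece(k,x,y),c,x0))
for n,px,c,y in [('green',(229,257),'green',.0),('orange',(425,246),'orange',.15)]:
    x0=[*ray(s,*px)[:2],y]
    for ps in ([s],[t],[s,t]): print(n,np.array(x0),*fit(ps,tray,c,x0))
print('card base',ray(s,392.5,169.6+8,6),ray(t,262,220,6))
E
python3 fit0.py
```

```text
rook_dark [430.68   6.09] [433.04   4.72] 86.04627450980392 469.0
rook_dark [430.68   6.09] [430.96   2.19] 129.35783160322953 103.0
rook_dark [430.68   6.09] [433.38   4.7 ] 215.79094194540562 572.0
pawn_dark [ 450.29 -137.19] [ 441.53 -137.83] 60.111895424836604 246.0
pawn_dark [ 450.29 -137.19] [ 443.2  -139.77] 42.90609765474817 100.0
pawn_dark [ 450.29 -137.19] [ 440.96 -137.77] 103.75506343713957 346.0
rook_light [ 473.28 -286.27] [ 466.26 -288.38] 29.9518339100346 610.0
rook_light [ 473.28 -286.27] [ 467.9  -290.36] 17.644306036139945 294.0
rook_light [ 473.28 -286.27] [ 466.68 -288.33] 62.65133410226836 904.0
pawn_light [469.99 303.74] [460.11 301.83] 12.808565936178393 317.0
pawn_light [469.99 303.74] [460.76 298.65] 12.972441368704345 155.0
pawn_light [469.99 303.74] [460.68 301.28] 39.3760707420223 472.0
bishop [597.87   4.27] [594.4    2.57] 26.22252979623222 329.0
bishop [597.87   4.27] [595.16   0.19] 13.343560169165706 140.0
bishop [597.87   4.27] [594.82   2.11] 51.91054209919262 469.0
green [ 616.87 -169.5     0.  ] [ 614.74 -169.31    0.07] 755.1533871587851 5335.0
green [ 616.87 -169.5     0.  ] [ 617.45 -172.72    0.06] 467.52089196462896 2472.0
green [ 616.87 -169.5     0.  ] [ 616.02 -170.41    0.06] 1242.8553787004998 7807.0
orange [612.64 186.76   0.15] [606.69 191.11   0.14] 2305.5669973087274 3416.0
orange [612.64 186.76   0.15] [611.23 187.29   0.15] 676.8704190695887 2293.0
orange [612.64 186.76   0.15] [609.24 188.62   0.15] 3018.9974471357173 5709.0
card base [468.18 146.22   6.  ] [453.77 141.89   6.  ]
```

Run:
```python
import cv2,numpy as np
a=cv2.imread('pics/scene0.png')[130:190,370:430];b=cv2.imread('pics/top0.png')[195:240,245:290]
a=cv2.resize(a,(400,400),interpolation=cv2.INTER_NEAREST);b=cv2.resize(b,(400,400),interpolation=cv2.INTER_NEAREST)
cv2.imwrite('pics/card0.png',np.clip(np.hstack([a,b])*1.6,0,255).astype(np.uint8))
h=cv2.cvtColor(cv2.imread('pics/scene0.png'),cv2.COLOR_BGR2HSV)
for p in [(245,190),(250,400),(265,420),(240,440),(175,387),(175,398),(160,397),(165,391),(160,320),(205,320),(160,330),(170,318)]: print(p,h[p])
h=cv2.cvtColor(cv2.imread('pics/top0.png'),cv2.COLOR_BGR2HSV)
print('top')
for p in [(227,319),(225,316),(232,322),(222,376),(155,260),(160,270)]: print(p,h[p])
```

```text
(245, 190) [ 68 246  59]
(250, 400) [ 12 255 130]
(265, 420) [ 12 255 130]
(240, 440) [ 12 255 101]
(175, 387) [ 14 208  54]
(175, 398) [179 255  43]
(160, 397) [18 65 39]
(165, 391) [  2 248  37]
(160, 320) [0 0 2]
(205, 320) [112 235  39]
(160, 330) [30 24 97]
(170, 318) [0 0 2]
top
(227, 319) [ 8 41 25]
(225, 316) [ 0 20 25]
(232, 322) [165  24  21]
(222, 376) [ 8 49 21]
(155, 260) [ 14 239 158]
(160, 270) [ 14 236 171]
```

View pics/card0.png

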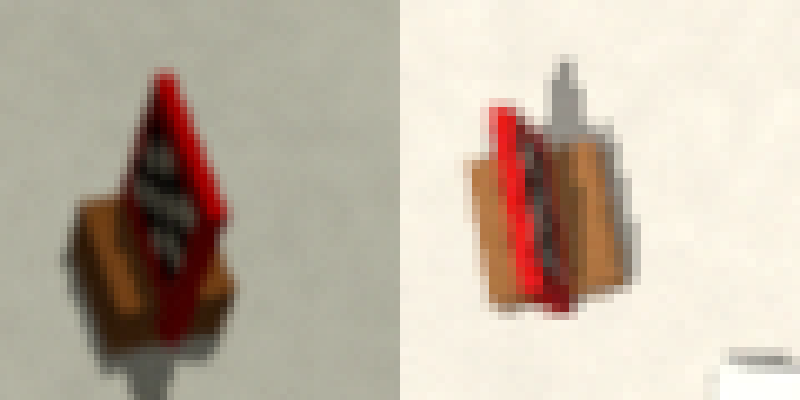

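```bash
cat >> h.py <<'E'
_cm=cmask
def cmask(p,col):
    f=p['frame']; h=cv2.cvtColor(f,cv2.COLOR_RGB2HSV).astype(int); H,Sa,V=h[...,0],h[...,1],h[...,2]
    if col=='dark': return ((V<(25 if p['eye'][2]<800 else 45))).astype(float)
    if col=='orange': return ((H>4)&(H<20)&(Sa>200)&(V>45)).astype(float)
    if col in('stand','cardred'):
        m=(((H<25)|(H>165))&(Sa>110)) if col=='stand' else (((H<6)|(H>172))&(Sa>180)&(V>20))
        return cv2.morphologyEx(m.astype(np.uint8),cv2.MORPH_CLOSE,np.ones((5,5),np.uint8)).astype(float)
    return _cm(p,col)
def cardbox(x,y,yaw,tilt,z0,w=50,t=6,h=70):
    P=box(0,0,0,w,t,0,h); P=R.from_euler('x',tilt).apply(P); P=R.from_euler('z',yaw).apply(P); return P+[x,y,z0]
stand=lambda x,y,yaw,tilt:[box(x,y,yaw,40,36,0,24),cardbox(x,y,yaw,tilt,6)]
E
cat > fit1.py <<'E'
from h import *
from plant import env,cams,nets
s=cams.read_camera('scene');t=cams.read_camera('top')
np.set_printoptions(precision=3,suppress=True)
for n,k,c,x0 in [('rook_dark','rook','dark',(432,3)),('pawn_dark','pawn','dark',(442,-138))]:
    for ps in ([t],): print(n,x0,*fit(ps,lambda x,y:piece(k,x,y),c,x0))
x0=[610,188,.15]
for ps in ([s],[t],[s,t]): print('orange',*fit(ps,lambda x,y,th:tray(x,y,th)+[box(x,y,th,50,4,4,74,0,o) for o in(40,62,84)],'orange',x0))
for ps in ([s],[t],[s,t]): print('green',*fit(ps,lambda x,y,th:tray(x,y,th)+[box(x,y,th,50,4,4,74,0,o) for o in(40,84)],'green',[616,-171,.06]))
for ps in ([s],[t],[s,t]): print('card',*fit(ps,stand,'stand',[458,143,.15,.0]))
E
python3 fit1.py
```

```text
rook_dark (432, 3) [433.437   2.191] 33.99610918877355 199.0
pawn_dark (442, -138) [ 443.199 -140.006] 26.35443291041907 117.0
orange [609.107 190.21    0.151] 1539.758400615148 4431.0
orange [610.664 187.034   0.151] 681.3393771626297 2291.0
orange [610.117 188.861   0.148] 2235.280399846213 6722.0
green [ 614.845 -169.431    0.061] 771.1534332948866 5339.0
green [ 618.046 -172.284    0.066] 468.1739177239523 2471.0
green [ 615.949 -170.4      0.066] 1257.6595309496347 7810.0
card [453.361 147.44    0.147   0.021] 87.68958093041138 561.0
card [454.457 143.72    0.202  -0.001] 27.6 273.0
card [453.411 146.092   0.111   0.001] 136.96427527873894 834.0
```

>>> {"fn": "drive_tool", "kwargs": {"rows": [[[0, 0, 0], 9.6, -1], [[0, 0, 0], 9.6, -1], [[0.025, -0.03, 0], 0, -1], [[0.035, -0.045, 0], 0, -1], [[0.035, -0.045, 0], 0, -1], [[0.035, -0.045, 0], 0, -1], [[0.035, -0.045, 0], 0, -1], [[0.035, -0.045, 0], 0, -1], [[0.035, -0.045, 0.02], 0, -1], [[0.018, -0.024, 0.02], 0, -1], [[0, 0, 0], 0, -1], [[0, 0, 0], 0, -1]], "squeeze": 20}}

```text
time_s: 3.4
ee_pos: [466.4, -291.2, 166.0]
tcp_rot: [1.0, -0.0, 0.0, 0.001]
force: [-0.2, -1.1, 0.7]
grip_width: 94.0
```

>>> {"fn": "drive_tool", "kwargs": {"rows": [[[0.0, -0.002, 0.05], 0, -1], [[0, 0, 0.045], 0, -1], [[0, 0, 0.03], 0, -1], [[0, 0, 0.014], 0, -1], [[0, 0, 0], 0, -1], [[0, 0, 0], 0, 0.5], [[0, 0, 0], 0, 0.5], [[0, 0, 0], 0, 0.5], [[0, 0, 0], 0, 0.5], [[0, 0, 0], 0, 0.5]], "squeeze": 20}}

```text
time_s: 4.65
ee_pos: [467.1, -287.5, 26.6]
tcp_rot: [1.0, 0.0, 0.0, 0.0]
force: [0.7, 0.5, -0.4]
grip_width: 47.7
```

>>> {"fn": "drive_tool", "kwargs": {"rows": [[[0, 0, 0], 0, 0.6], [[0, 0, 0], 0, 0.6], [[0, 0, 0], 0, 0.6], [[0, 0, 0], 0, 0.6]]}}

```text
time_s: 5.15
ee_pos: [467.0, -287.6, 26.5]
tcp_rot: [1.0, 0.0, 0.0, 0.0]
force: [-0.3, -0.1, 0.4]
grip_width: 33.4
```

>>> {"fn": "drive_tool", "kwargs": {"rows": [[[0, 0, -0.02], 0, 0.6], [[0, 0, -0.04], 0, 0.6], [[0, 0, -0.045], 0, 0.6], [[0.01, -0.025, -0.005], 0, 0.6], [[0.019, -0.05, 0], 0, 0.6], [[0.019, -0.05, 0], 0, 0.6], [[0.019, -0.05, 0], 0, 0.6], [[0.019, -0.05, 0], 0, 0.6], [[0.019, -0.05, 0], 0, 0.6], [[0.019, -0.05, 0], 0, 0.6], [[0.019, -0.05, 0], 0, 0.6], [[0.01, -0.028, 0], 0, 0.6]]}}

```text
time_s: 6.65
ee_pos: [619.9, 119.8, 136.1]
tcp_rot: [1.0, 0.002, -0.0, -0.001]
force: [-0.1, -0.2, -1.4]
grip_width: 33.0
```

>>> {"fn": "drive_tool", "kwargs": {"rows": [[[0, 0, 0], 0, 0.6], [[0, 0, 0], 0, 0.6]]}}

```text
time_s: 6.9
ee_pos: [619.1, 113.8, 136.2]
tcp_rot: [1.0, -0.0, -0.001, 0.001]
force: [-0.2, 0.9, -0.6]
grip_width: 33.0
```

>>> {"fn": "drive_tool", "kwargs": {"rows": [[[0.0015, -0.003, 0.04], 0, 0.6], [[0, 0, 0.035], 0, 0.6], [[0, 0, 0.015], 0, 0.6], [[0, 0, 0.008], 0, 0.6], [[0, 0, 0.005], 0, 0.6], [[0, 0, 0], 0, 0.6], [[0, 0, 0], 0, 0.6]]}}

```text
time_s: 7.78
ee_pos: [621.8, 118.7, 34.3]
tcp_rot: [1.0, 0.0, 0.001, -0.0]
force: [1.0, -0.7, -0.9]
grip_width: 33.3
```

```bash
cat > look.py <<'E'
import sys,cv2
from plant import env,cams
n,out=sys.argv[1:3]; x0,y0,x1,y1=map(int,sys.argv[3:7])
p=cams.read_camera(n); im=p['frame'][y0:y1,x0:x1,::-1]; s=min(800/(x1-x0),600/(y1-y0))
import numpy as np
im=cv2.resize(im,None,fx=s,fy=s,interpolation=cv2.INTER_CUBIC); cv2.imwrite('pics/'+out,np.clip(im*1.3,0,255).astype('uint8'))
o=env.observe(); print(o['time_s'],o['ee_pos'].round(1),o['force'].round(1),o['grip_width'])
E
python3 look.py scene a1.png 340 180 520 300
```

```text
7.825 [621.8 118.7  34.3] [-0.8  0.7 -0.7] 33.462857020277546
```

View pics/a1.png

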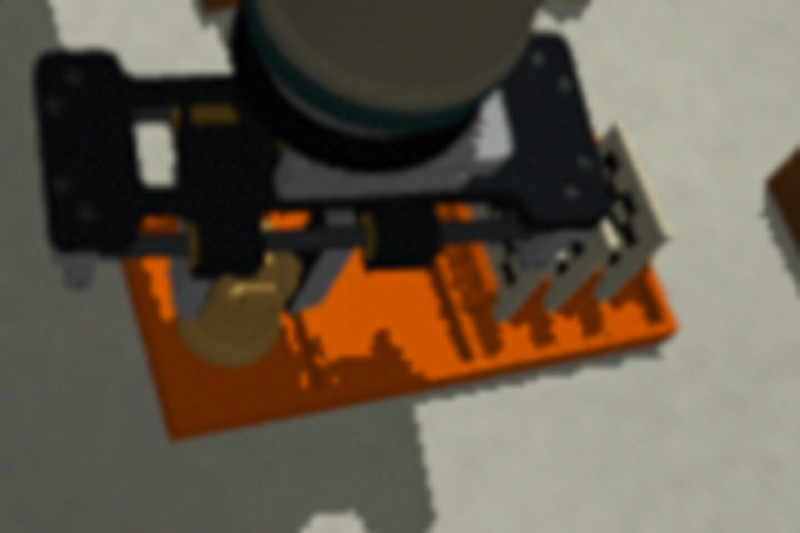

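The pale rook's foot is inside the left well (near picture 235,335). I'll lower it the last 3 mm and open partly.

>>> {"fn": "drive_tool", "kwargs": {"rows": [[[0, 0, 0.003], 0, 0.6], [[0, 0, 0], 0, 0.6], [[0, 0, 0], 0, 0.6], [[0, 0, 0], 0, 0.0], [[0, 0, 0], 0, 0.0], [[0, 0, 0], 0, 0.0], [[0, 0, 0], 0, 0.0], [[0, 0, -0.02], 0, 0.0], [[0, 0, -0.04], 0, 0.0], [[0, 0, -0.05], 0, 0.0]]}}

```text
time_s: 9.07
ee_pos: [620.8, 118.5, 142.3]
tcp_rot: [1.0, 0.0, -0.0, 0.0]
force: [0.9, 0.3, 0.4]
grip_width: 47.0
```

```bash
python3 look.py scene a2.png 130 90 530 310
```

```text
9.125 [625.6 119.  149.9] [1.9 0.1 3.8] 47.17157105827681
```

View pics/a2.png

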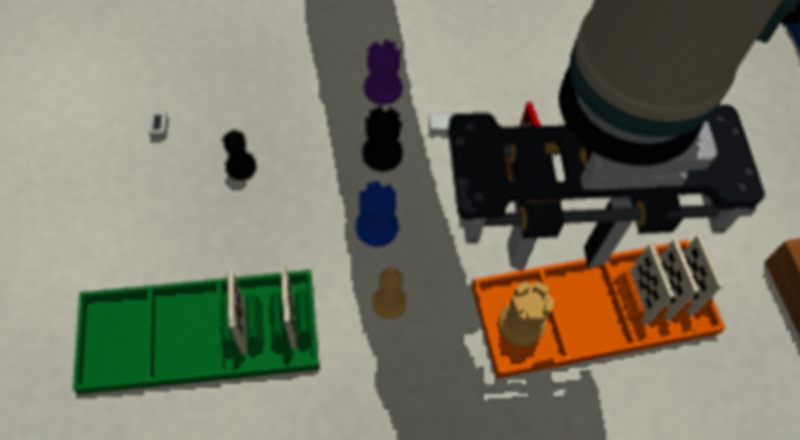

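Pale rook stands upright in the orange tray's outer well. Next is the pale pawn at (460, 300).

>>> {"fn": "drive_tool", "kwargs": {"rows": [[[-0.025, -0.03, 0], 0, 0.0], [[-0.04, -0.045, 0], 0, 0.0], [[-0.04, -0.045, 0], 0, 0.0], [[-0.035, -0.04, 0], 0, 0.0], [[-0.02, -0.0215, 0], 0, 0.0], [[0, 0, 0], 0, 0.0], [[0, 0, 0], 0, 0.0], [[0, 0, 0], 0, 0.0]]}}

```text
time_s: 10.12
ee_pos: [462.6, 298.4, 140.8]
tcp_rot: [1.0, -0.001, 0.001, 0.0]
force: [-0.3, -1.1, -0.0]
grip_width: 46.3
```

>>> {"fn": "drive_tool", "kwargs": {"rows": [[[-0.002, -0.001, 0.04], 0, 0.0], [[0, 0, 0.04], 0, 0.0], [[0, 0, 0.025], 0, 0.0], [[0, 0, 0.01], 0, 0.0], [[0, 0, 0], 0, 0.0], [[0, 0, 0], 0, 0.9], [[0, 0, 0], 0, 0.9], [[0, 0, 0], 0, 0.9], [[0, 0, 0], 0, 0.9], [[0, 0, 0], 0, 0.9]]}}

```text
time_s: 11.38
ee_pos: [459.6, 301.2, 26.0]
tcp_rot: [1.0, 0.0, 0.0, -0.0]
force: [-0.5, 0.2, 4.9]
grip_width: 21.1
```

>>> {"fn": "drive_tool", "kwargs": {"rows": [[[0, 0, -0.02], 0, 0.9], [[0, 0, -0.04], 0, 0.9], [[0, 0, -0.05], 0, 0.9], [[0.01, 0.03, 0], 0, 0.9], [[0.017, 0.052, 0], 0, 0.9], [[0.017, 0.052, 0], 0, 0.9], [[0.017, 0.052, 0], 0, 0.9], [[0.017, 0.052, 0], 0, 0.9], [[0.017, 0.052, 0], 0, 0.9], [[0.017, 0.052, 0], 0, 0.9], [[0.017, 0.052, 0], 0, 0.9], [[0.017, 0.052, 0], 0, 0.9]]}}

```text
time_s: 12.88
ee_pos: [605.4, -146.4, 135.1]
tcp_rot: [1.0, 0.0, -0.0, -0.0]
force: [0.7, 0.3, 0.4]
grip_width: 20.6
```

>>> {"fn": "drive_tool", "kwargs": {"rows": [[[0.008, 0.026, 0], 0, 0.9], [[0.003, 0.01, 0], 0, 0.9], [[0, 0, 0], 0, 0.9], [[0, 0, 0], 0, 0.9]]}}

```text
time_s: 13.38
ee_pos: [616.2, -178.6, 135.3]
tcp_rot: [1.0, 0.002, -0.0, -0.001]
force: [0.5, 0.6, 0.3]
grip_width: 21.0
```

>>> {"fn": "drive_tool", "kwargs": {"rows": [[[0, 0.002, 0.04], 0, 0.9], [[0, 0, 0.035], 0, 0.9], [[0, 0, 0.018], 0, 0.9], [[0, 0, 0.008], 0, 0.9], [[0, 0, 0.004], 0, 0.9], [[0, 0, 0], 0, 0.9], [[0, 0, 0], 0, 0.9]]}}

```text
time_s: 14.25
ee_pos: [617.1, -183.2, 31.4]
tcp_rot: [1.0, 0.0, 0.001, 0.0]
force: [0.3, 0.1, -1.3]
grip_width: 20.9
```

```bash
python3 look.py scene a3.png 150 180 330 300
```

```text
14.3 [ 617.  -183.1   31.3] [ 0.3  0.4 -0.1] 20.884433634042985
```

View pics/a3.png

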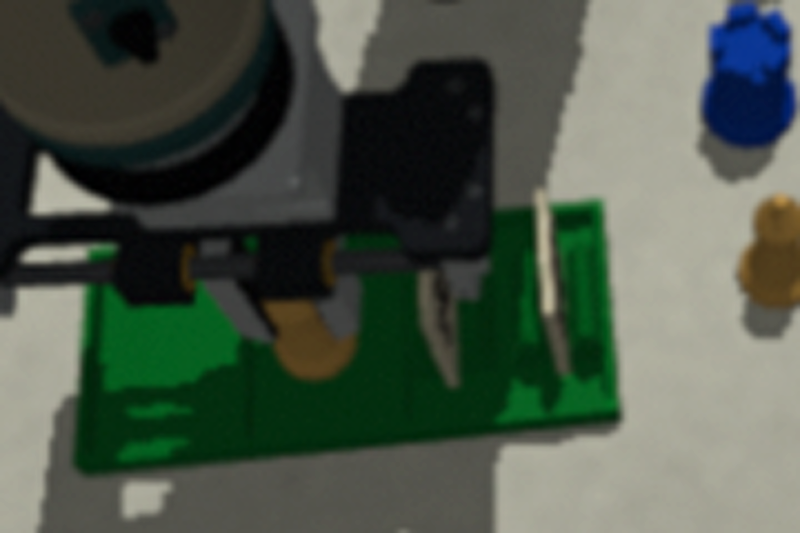

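The pawn's foot (315,345 in the crop) is in the inner well, clear of the divider. I'll release it and go back up.

>>> {"fn": "drive_tool", "kwargs": {"rows": [[[0, 0, 0.0008], 0, 0.9], [[0, 0, 0], 0, 0.9], [[0, 0, 0], 0, 0.1], [[0, 0, 0], 0, 0.1], [[0, 0, 0], 0, 0.1], [[0, 0, 0], 0, 0.1], [[0, 0, -0.02], 0, 0.1], [[0, 0, -0.04], 0, 0.1], [[0, 0, -0.05], 0, 0.0], [[-0.025, -0.025, 0], 0, 0.0], [[-0.045, -0.045, 0], 0, 0.0], [[-0.045, -0.045, 0], 0, 0.0]]}}

```text
time_s: 15.8
ee_pos: [502.4, -68.6, 141.2]
tcp_rot: [1.0, -0.0, 0.001, -0.0]
force: [0.1, 2.0, 0.1]
grip_width: 47.2
```

>>> {"fn": "drive_tool", "kwargs": {"rows": [[[-0.04, -0.04, 0], 0, 0.0], [[-0.021, -0.021, 0], 0, 0.0], [[-0.008, -0.009, 0], 0, 0.0], [[0, 0, 0], 0, 0.0], [[0, 0, 0], 0, 0.0], [[0, 0, 0], 0, 0.0]]}}

```text
time_s: 16.55
ee_pos: [434.8, -0.6, 139.7]
tcp_rot: [1.0, -0.001, 0.0, 0.0]
force: [0.8, -0.5, 0.6]
grip_width: 46.9
```

```bash
python3 look.py scene a4.png 130 90 530 310
```

```text
16.6 [434.6  -0.5 139.6] [-0.2  0.3 -0.2] 46.782049412749544
```

View pics/a4.png

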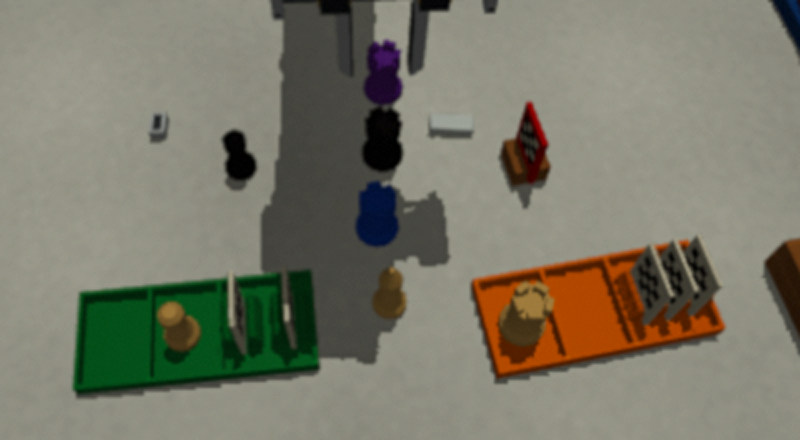

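>>> {"fn": "drive_tool", "kwargs": {"rows": [[[-0.0015, -0.004, 0.04], 0, -0.4], [[0, 0, 0.04], 0, -0.4], [[0, 0, 0.022], 0, -0.4], [[0, 0, 0.01], 0, -0.4], [[0, 0, 0], 0, -0.4], [[0, 0, 0], 0, 0.6], [[0, 0, 0], 0, 0.6], [[0, 0, 0], 0, 0.6], [[0, 0, 0], 0, 0.6], [[0, 0, 0], 0, 0.6], [[0, 0, 0], 0, 0.6], [[0, 0, 0], 0, 0.6]]}}

```text
time_s: 18.1
ee_pos: [433.0, 4.3, 28.3]
tcp_rot: [1.0, 0.0, 0.0, -0.0]
force: [-0.5, -0.5, 5.3]
grip_width: 33.1
```

>>> {"fn": "drive_tool", "kwargs": {"rows": [[[0, 0, -0.02], 0, 0.6], [[0, 0, -0.04], 0, 0.6], [[0, 0, -0.05], 0, 0.6], [[0.018, 0.024, 0], 0, 0.6], [[0.032, 0.042, 0], 0, 0.6], [[0.032, 0.042, 0], 0, 0.6], [[0.032, 0.042, 0], 0, 0.6], [[0.032, 0.042, 0], 0, 0.6], [[0.027, 0.036, 0], 0, 0.6], [[0.015, 0.019, 0], 0, 0.6], [[0, 0, 0], 0, 0.6], [[0, 0, 0], 0, 0.6]]}}

```text
time_s: 19.6
ee_pos: [620.0, -241.1, 137.3]
tcp_rot: [1.0, 0.001, -0.001, -0.001]
force: [0.3, 0.7, -0.4]
grip_width: 33.6
```

>>> {"fn": "drive_tool", "kwargs": {"rows": [[[0, 0, 0], 0, 0.6], [[0, 0, 0], 0, 0.6]]}}

```text
time_s: 19.85
ee_pos: [620.8, -241.6, 138.1]
tcp_rot: [1.0, 0.001, -0.0, -0.0]
force: [-0.2, -0.2, 0.4]
grip_width: 33.0
```

>>> {"fn": "drive_tool", "kwargs": {"rows": [[[0, 0.0015, 0.04], 0, 0.6], [[0, 0, 0.035], 0, 0.6], [[0, 0, 0.018], 0, 0.6], [[0, 0, 0.008], 0, 0.6], [[0, 0, 0.003], 0, 0.6], [[0, 0, 0], 0, 0.6], [[0, 0, 0], 0, 0.6]]}}

```text
time_s: 20.72
ee_pos: [621.5, -244.3, 34.9]
tcp_rot: [1.0, 0.0, 0.0, 0.0]
force: [0.7, -1.0, -0.3]
grip_width: 33.2
```

```bash
python3 look.py scene a5.png 150 180 330 300
```

```text
20.775 [ 621.4 -244.2   34.8] [ 0.  -0.1 -1.4] 33.11746901962688
```

View pics/a5.png

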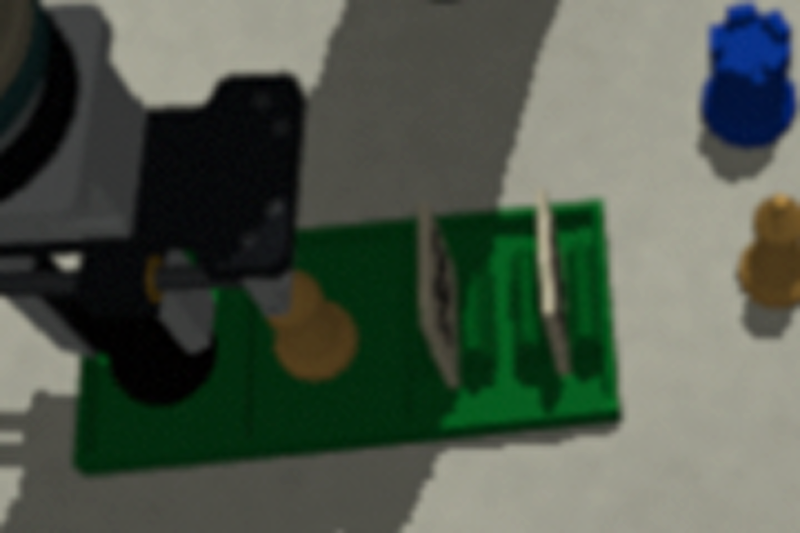

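The black rook's foot (165,365) is in the outer well. I'll release it.

>>> {"fn": "drive_tool", "kwargs": {"rows": [[[0, 0, 0.002], 0, 0.6], [[0, 0, 0], 0, 0.6], [[0, 0, 0], 0, 0.0], [[0, 0, 0], 0, 0.0], [[0, 0, 0], 0, 0.0], [[0, 0, 0], 0, 0.0], [[0, 0, -0.02], 0, 0.0], [[0, 0, -0.04], 0, 0.0], [[0, 0, -0.045], 0, 0.0], [[-0.035, -0.02, 0], 0, 0.0], [[-0.045, -0.027, 0], 0, 0.0], [[-0.045, -0.027, 0], 0, 0.0]]}}

```text
time_s: 22.28
ee_pos: [495.2, -169.6, 138.5]
tcp_rot: [1.0, 0.0, 0.001, 0.0]
force: [0.7, 0.1, -0.2]
grip_width: 46.9
```

>>> {"fn": "drive_tool", "kwargs": {"rows": [[[-0.035, -0.02, 0], 0, -0.1], [[-0.018, -0.01, 0], 0, -0.1], [[0, 0, 0], 0, -0.1], [[0, 0, 0], 0, -0.1], [[0, 0, 0], 0, -0.1]]}}

```text
time_s: 22.9
ee_pos: [444.1, -140.9, 137.3]
tcp_rot: [1.0, 0.0, 0.0, 0.0]
force: [-0.5, 0.7, 0.1]
grip_width: 51.7
```

Target black pawn is at (442.3, -138.8).

>>> {"fn": "drive_tool", "kwargs": {"rows": [[[-0.001, -0.002, 0.04], 0, -0.1], [[0, 0, 0.04], 0, -0.1], [[0, 0, 0.021], 0, -0.1], [[0, 0, 0.01], 0, -0.1], [[0, 0, 0], 0, -0.1], [[0, 0, 0], 0, 0.9], [[0, 0, 0], 0, 0.9], [[0, 0, 0], 0, 0.9], [[0, 0, 0], 0, 0.9], [[0, 0, 0], 0, 0.9], [[0, 0, 0], 0, 0.9], [[0, 0, 0], 0, 0.9]]}}

```text
time_s: 24.4
ee_pos: [442.1, -138.3, 26.4]
tcp_rot: [1.0, 0.0, 0.0, 0.0]
force: [-0.1, -1.0, 6.4]
grip_width: 21.1
```

>>> {"fn": "drive_tool", "kwargs": {"rows": [[[0, 0, -0.02], 0, 0.9], [[0, 0, -0.04], 0, 0.9], [[0, 0, -0.05], 0, 0.9], [[0.015, -0.028, 0], 0, 0.9], [[0.025, -0.047, 0], 0, 0.9], [[0.025, -0.047, 0], 0, 0.9], [[0.025, -0.047, 0], 0, 0.9], [[0.025, -0.047, 0], 0, 0.9], [[0.025, -0.047, 0], 0, 0.9], [[0.018, -0.034, 0], 0, 0.9], [[0.011, -0.02, 0], 0, 0.9], [[0, 0, 0], 0, 0.9]]}}

```text
time_s: 25.9
ee_pos: [610.2, 181.0, 135.0]
tcp_rot: [1.0, 0.002, -0.001, -0.0]
force: [-0.1, -1.1, 0.1]
grip_width: 21.2
```

>>> {"fn": "drive_tool", "kwargs": {"rows": [[[0, 0, 0], 0, 0.9], [[0, 0, 0], 0, 0.9]]}}

```text
time_s: 26.15
ee_pos: [610.2, 177.1, 136.0]
tcp_rot: [1.0, -0.001, -0.001, 0.0]
force: [0.0, -0.1, -0.9]
grip_width: 21.1
```

>>> {"fn": "drive_tool", "kwargs": {"rows": [[[0.001, -0.001, 0.04], 0, 0.9], [[0, 0, 0.035], 0, 0.9], [[0, 0, 0.018], 0, 0.9], [[0, 0, 0.008], 0, 0.9], [[0, 0, 0.003], 0, 0.9], [[0, 0, 0], 0, 0.9], [[0, 0, 0], 0, 0.9]]}}

```text
time_s: 27.02
ee_pos: [612.3, 180.2, 32.9]
tcp_rot: [1.0, 0.0, 0.001, -0.0]
force: [-0.4, 0.5, -0.5]
grip_width: 21.3
```

```bash
python3 look.py scene a6.png 340 180 520 300
```

```text
27.075 [612.1 180.2  32.7] [-0.1 -0.3  0.6] 21.376555069615254
```

View pics/a6.png

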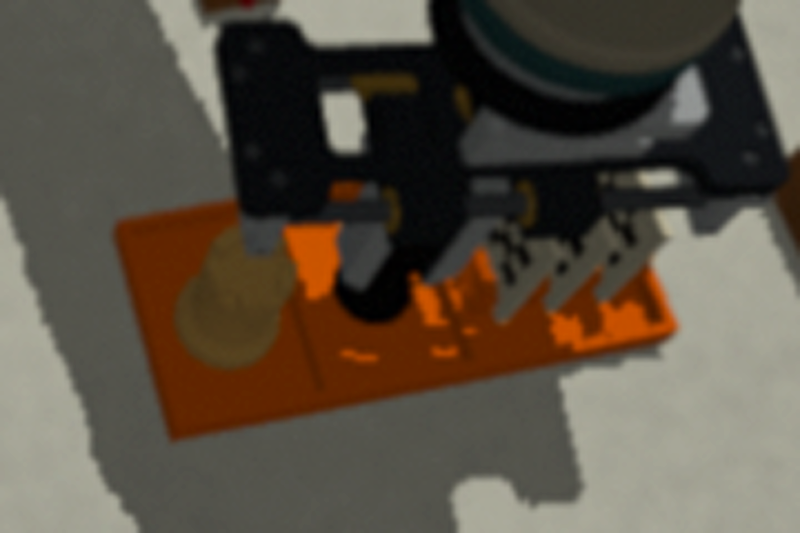

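>>> {"fn": "drive_tool", "kwargs": {"rows": [[[0, 0, 0.002], 0, 0.9], [[0, 0, 0], 0, 0.9], [[0, 0, 0], 0, 0.1], [[0, 0, 0], 0, 0.1], [[0, 0, 0], 0, 0.1], [[0, 0, 0], 0, 0.1], [[0, 0, -0.02], 0, 0.1], [[0, 0, -0.04], 0, 0.1], [[0, 0, -0.06], 0, 0.1], [[0, 0, -0.02], 0, 0.1], [[-0.03, 0, 0], 0, 0.1], [[-0.04, 0, 0], 0, 0.1]]}}

```text
time_s: 28.58
ee_pos: [542.0, 179.8, 171.8]
tcp_rot: [1.0, -0.0, 0.001, -0.0]
force: [0.5, 0.6, -0.3]
grip_width: 42.1
```

```bash
python3 look.py scene a7.png 130 90 530 310; python3 -c "
from plant import env
print(env.observe()['qpos'].round(2))"
```

```text
28.625 [534.4 179.9 171. ] [-7.7 -1.2 -1.7] 42.156822597342135
[-0.55  0.56  0.27  1.8  -0.2   0.81 -1.75]
```

View pics/a7.png

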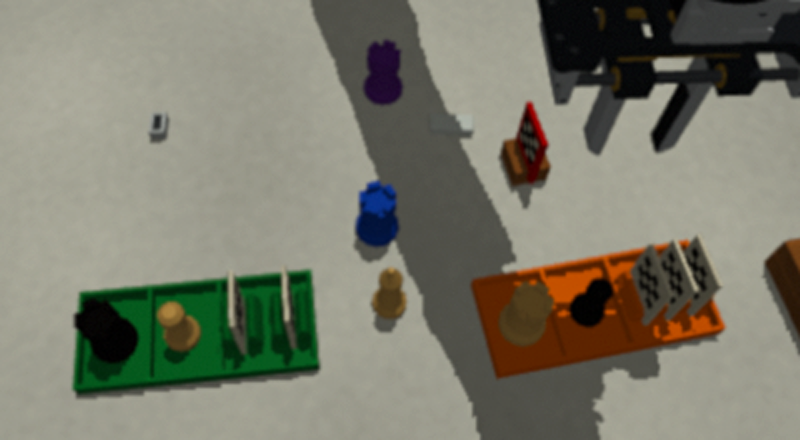

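Both pawns and both rooks stand upright in their wells. Now for the card.

>>> {"fn": "drive_tool", "kwargs": {"rows": [[[-0.044, 0.0175, 0], 0, -0.6], [[-0.044, 0.0175, 0], 0, -0.6], [[0, 0, 0], -9.8, -0.6], [[0, 0, 0], -9.8, -0.6], [[0, 0, 0], -9.8, -0.6], [[0, 0, 0], -9.8, -0.6], [[0, 0, 0], -9.8, -0.6], [[0, 0, 0], -9.8, -0.6], [[0, 0, 0], -9.8, -0.6], [[0, 0, 0], -9.8, -0.6], [[0, 0, 0], -9.8, -0.6], [[0, 0, 0], -9.8, -0.6]]}}

```text
time_s: 30.12
ee_pos: [454.4, 144.6, 171.3]
tcp_rot: [0.654, 0.757, 0.0, 0.001]
force: [0.1, 0.6, 1.1]
grip_width: 75.4
```

>>> {"fn": "drive_tool", "kwargs": {"rows": [[[0, 0, 0], 0, -0.6], [[0, 0, 0], 0, -0.6]]}}

```text
time_s: 30.38
ee_pos: [454.1, 144.6, 170.6]
tcp_rot: [0.657, 0.754, 0.0, 0.0]
force: [-0.3, 0.5, 0.7]
grip_width: 75.3
```

```bash
python3 - <<'E'
from plant import env
from h import *
o=env.observe();x=R.from_quat(o['tcp_rot']).apply([[1,0,0],[0,0,1]]);print(o['ee_pos'],x,np.degrees(np.arctan2(x[0,1],x[0,0])),o['qpos'].round(2))
E
python3 look.py scene a8.png 340 90 520 210
```

```text
[454.07385437 144.63467551 170.63058438] [[-1.36493407e-01  9.90640967e-01 -1.55717604e-04]
 [ 4.41253202e-04 -9.63915669e-05 -9.99999898e-01]] 97.84498537041901 [-0.21  0.44 -0.21  2.02  0.14  0.69 -0.38]
30.425 [454.  144.7 170.5] [ 0.3 -0.1  0.5] 75.44388988375921
```

View pics/a8.png

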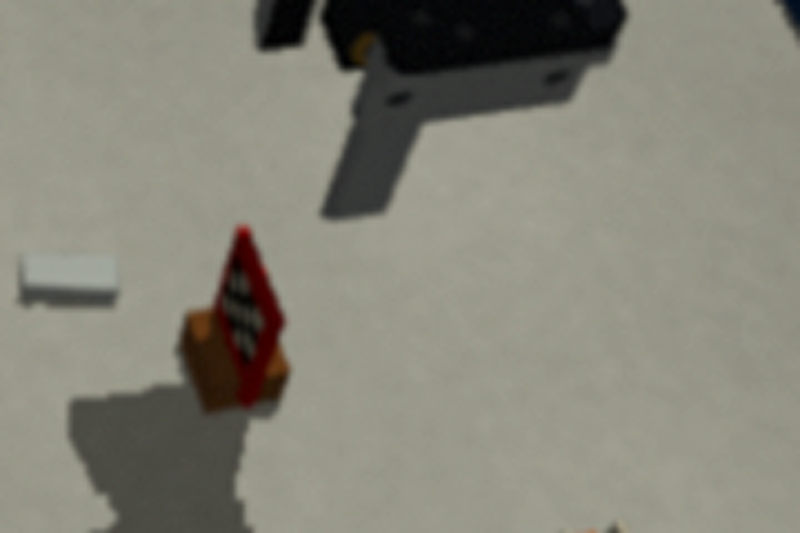

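>>> {"fn": "drive_tool", "kwargs": {"rows": [[[0.001, 0, 0.04], 0, -0.6], [[0, 0, 0.045], 0, -0.6], [[0, 0, 0.03], 0, -0.6], [[0, 0, 0.015], 0, -0.6], [[0, 0, 0], 0, -0.6], [[0, 0, 0], 0, -0.6]]}}

```text
time_s: 31.18
ee_pos: [454.3, 146.2, 41.0]
tcp_rot: [0.656, 0.755, 0.001, 0.0]
force: [0.1, -0.2, -0.1]
grip_width: 75.2
```

```bash
python3 look.py scene a9.png 340 90 460 190;python3 look.py top a9t.png 220 170 320 245
```

```text
31.225 [454.4 146.2  41.1] [ 0.2  0.3 -0.1] 75.1229251914332
31.275 [454.3 146.1  41.1] [0.5 0.5 0.1] 74.87191808853783
```

View pics/a9.png

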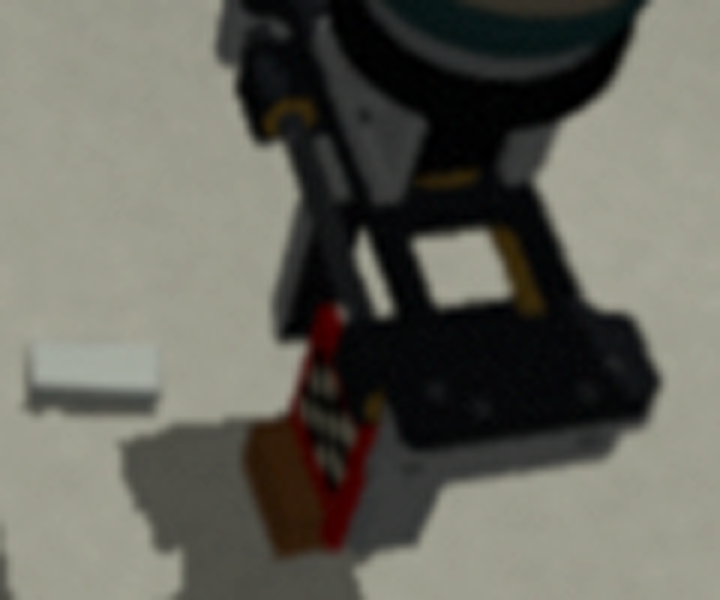

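View pics/a9t.png

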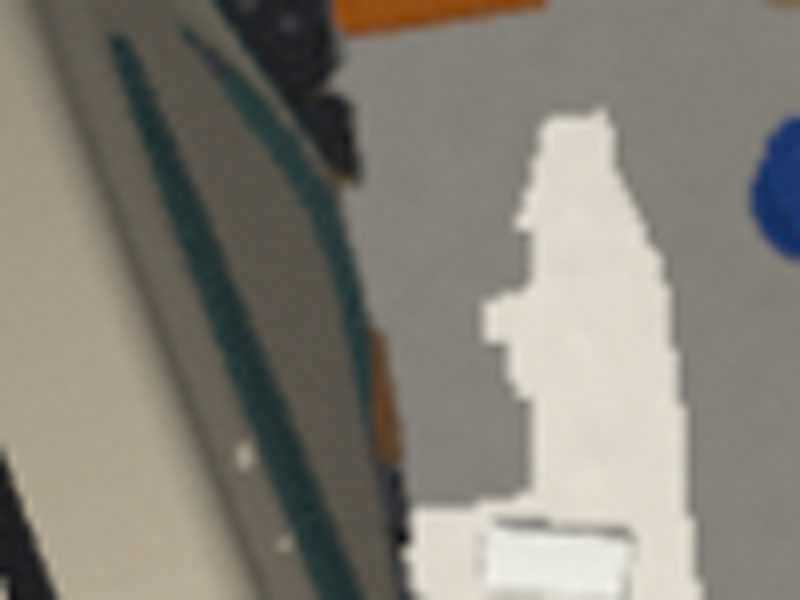

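Run:
```python
from plant import env,cams
from h import *
s=cams.read_camera('scene'); o=env.observe(); M=R.from_quat(o['tcp_rot'])
im=cv2.resize(s['frame'][90:190,340:460,::-1],None,fx=6,fy=6,interpolation=cv2.INTER_CUBIC); im=np.clip(im*1.5,0,255).astype(np.uint8)
def pt(X,c):
    for q in proj(s,X): cv2.circle(im,tuple(int(v) for v in ((q-[340,90]+.5)*6)),3,c,-1)
for sg in(-1,1):
    tip=[o['ee_pos']+M.apply([u,sg*37.5,z]) for u in(-8,8) for z in(0,-38)]
    pt(np.array(tip),(255,255,0))
pt(cardbox(454,145.5,.137,0,6),(0,255,0))
cv2.imwrite('pics/b1.png',im)
```

```text
(no output)
```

View pics/b1.png

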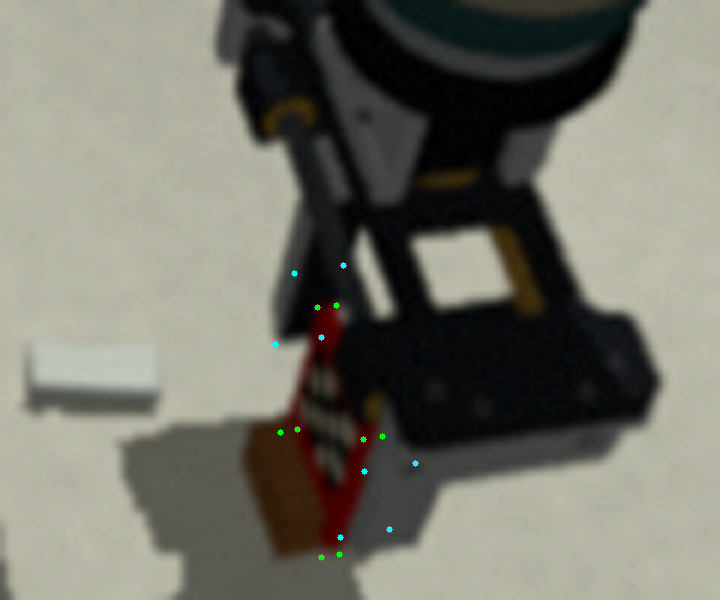

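The predicted finger (cyan) and card (green) outlines match the picture, and the card's edge lies mid-pad. I'll close.

>>> {"fn": "drive_tool", "kwargs": {"rows": [[[0, 0, 0], 0, 0.3], [[0, 0, 0], 0, 0.3], [[0, 0, 0], 0, 0.3], [[0, 0, 0], 0, 0.3], [[0, 0, 0], 0, 0.3], [[0, 0, 0], 0, 0.3]], "squeeze": 25}}

```text
time_s: 32.08
ee_pos: [453.5, 145.9, 40.1]
tcp_rot: [0.656, 0.755, -0.0, -0.0]
force: [-0.6, -0.5, 2.3]
grip_width: 49.6
```

>>> {"fn": "drive_tool", "kwargs": {"rows": [[[0, 0, -0.01], 0, 0.3], [[0, 0, -0.025], 0, 0.3], [[0, 0, -0.04], 0, 0.3], [[0, 0, -0.04], 0, 0.3], [[0, 0, -0.015], 0, 0.3], [[0, 0, 0], 0, 0.3], [[0, 0, 0], 0, 0.3]]}}

```text
time_s: 32.95
ee_pos: [453.0, 145.6, 169.5]
tcp_rot: [0.656, 0.755, -0.001, -0.001]
force: [0.2, 0.3, -1.2]
grip_width: 49.5
```

```bash
python3 look.py scene b2.png 340 60 460 180
```

```text
33.0 [452.8 145.5 169.2] [-1.  -0.4 -0.5] 49.49961777793176
```

View pics/b2.png

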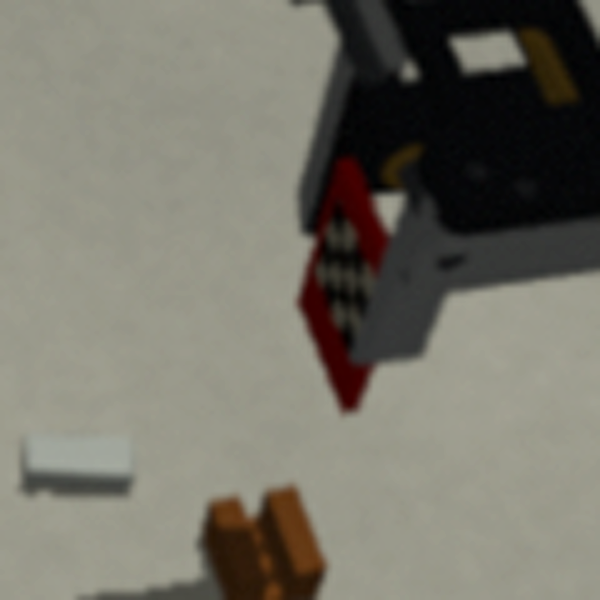

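>>> {"fn": "drive_tool", "kwargs": {"rows": [[[0, 0, 0], 4.1, 0.3], [[-0.0195, 0.0108, 0], 0, 0.3], [[-0.035, 0.019, 0], 0, 0.3], [[-0.035, 0.019, 0], 0, 0.3], [[-0.035, 0.019, 0], 0, 0.3], [[-0.035, 0.019, 0], 0, 0.3], [[-0.035, 0.019, 0], 0, 0.3], [[-0.035, 0.019, 0], 0, 0.3], [[-0.025, 0.013, 0], 0, 0.3], [[-0.01, 0.005, 0], 0, 0.3], [[0, 0, 0], 0, 0.3], [[0, 0, 0], 0, 0.3]]}}

```text
time_s: 34.5
ee_pos: [613.5, -106.4, 169.6]
tcp_rot: [0.682, 0.732, -0.0, -0.001]
force: [-0.4, 0.8, -0.4]
grip_width: 49.9
```

>>> {"fn": "drive_tool", "kwargs": {"rows": [[[0, 0, 0], 0, 0.3], [[0, 0, 0], 0, 0.3], [[0, 0, 0], 0, 0.3]]}}

```text
time_s: 34.88
ee_pos: [614.2, -107.9, 170.1]
tcp_rot: [0.682, 0.731, -0.0, -0.0]
force: [0.9, -0.6, 0.7]
grip_width: 49.7
```

```bash
cat > ov.py <<'E'
import sys
from plant import env,cams
from h import *
s=cams.read_camera('scene'); t=cams.read_camera('top'); o=env.observe(); M=R.from_quat(o['tcp_rot'])
x=M.apply([0,1,0]); yaw=np.arctan2(x[1],x[0]); yaw=(yaw+np.pi/2)%np.pi-np.pi/2
e=o['ee_pos']; print(e.round(1),yaw.round(3),o['force'].round(1),o['grip_width'])
off=float(sys.argv[2]) if len(sys.argv)>2 else 34
for n,p,(x0,y0,x1,y1) in (('s',s,(200,110,330,290)),('t',t,(330,110,430,190))):
    k=min(800/(x1-x0),600/(y1-y0))
    im=cv2.resize(p['frame'][y0:y1,x0:x1,::-1],None,fx=k,fy=k,interpolation=cv2.INTER_CUBIC); im=np.clip(im*1.5,0,255).astype(np.uint8)
    def pt(X,c):
        for q in proj(p,X): cv2.circle(im,tuple(int(v) for v in ((q-[x0,y0]+.5)*k)),3,c,-1)
    pt(cardbox(e[0],e[1],yaw,0,e[2]-off),(0,255,0))
    g=(616.5,-171,.064)
    pt(box(*g,40,8.5,20,20,0,62),(255,255,0)); pt(box(*g,40,18,34,34,0,62),(255,0,255))
    pt(box(*g,50,4,74,74,0,40),(0,255,255)); pt(box(*g,50,4,74,74,0,84),(0,255,255))
    cv2.imwrite(f'pics/{sys.argv[1]}{n}.png',im)
E
python3 ov.py c1
```

```text
[ 614.2 -108.1  170. ] 0.069 [0.1 0.6 0.1] 49.89046083550487
```

View pics/c1s.png

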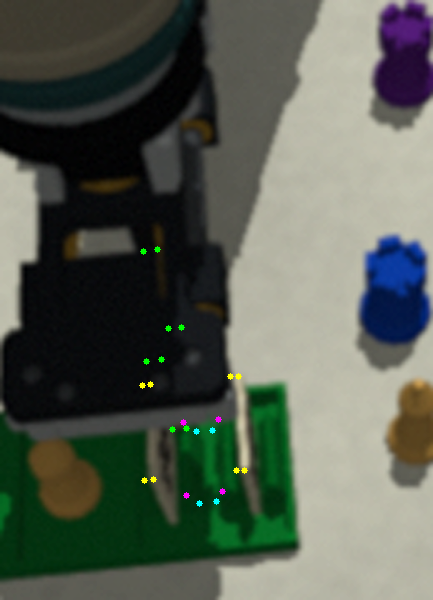

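View pics/c1t.png

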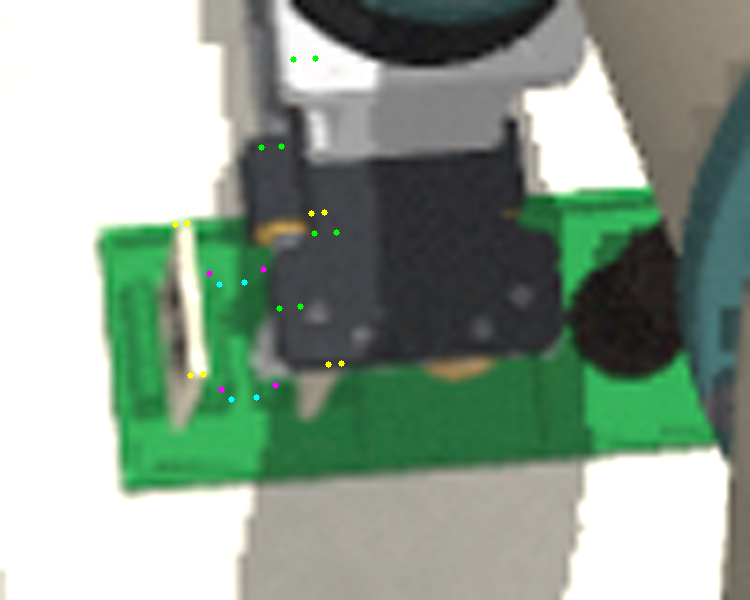

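Run:
```python
from plant import env,cams
from h import *
s=cams.read_camera('scene'); im=cv2.imread('pics/b2.png')
for dy,c in((0,(0,255,0)),):
    P=cardbox(452.9,145.5+dy,.137,0,135.3); q=(proj(s,P)-[340,60]+.5)*5; print(np.c_[P,q].round(1))
    for v in q: cv2.circle(im,tuple(int(a) for a in v),3,c,-1)
P2=cardbox(452.9,147.5,.137,0,135.3);print((proj(s,P2)-proj(s,P)).mean(0)*5)
cv2.imwrite('pics/b2o.png',im)
```

```text
[[428.5 139.1 135.3 294.6 301.5]
 [428.5 139.1 205.3 336.6 158.2]
 [427.7 145.1 135.3 311.1 299.1]
 [427.7 145.1 205.3 354.6 155.8]
 [478.1 145.9 135.3 337.2 416. ]
 [478.1 145.9 205.3 385.5 278.6]
 [477.3 151.9 135.3 354.2 413.4]
 [477.3 151.9 205.3 404.2 276. ]]
[ 6.04929901 -0.17773912]
```

View pics/b2o.png

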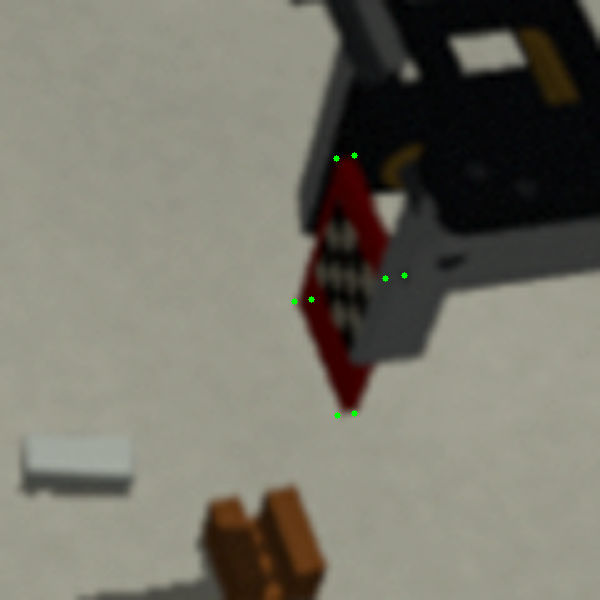

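>>> {"fn": "drive_tool", "kwargs": {"rows": [[[-0.0007, -0.001, 0.03], 0, 0.3], [[0, 0, 0.035], 0, 0.3], [[0, 0, 0.02], 0, 0.3], [[0, 0, 0.006], 0, 0.3], [[0, 0, 0], 0, 0.3], [[0, 0, 0], 0, 0.3]]}}

```text
time_s: 35.78
ee_pos: [614.0, -109.1, 80.0]
tcp_rot: [0.682, 0.731, 0.0, 0.001]
force: [0.2, -0.6, -1.1]
grip_width: 49.8
```

```bash
python3 ov.py c2
```

```text
[ 613.9 -109.1   79.9] 0.069 [-0.1 -0.1 -0.1] 49.816800245021646
```

View pics/c2s.png

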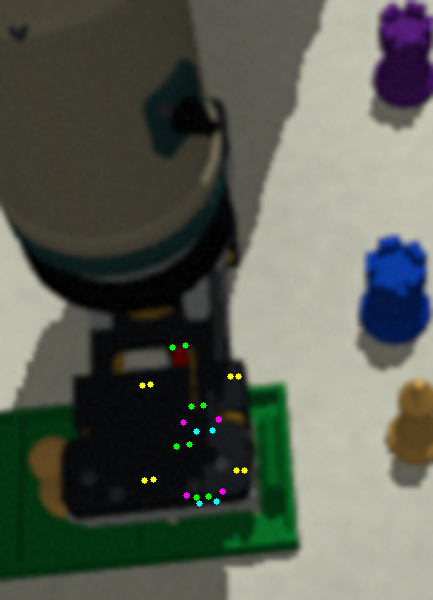

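>>> {"fn": "drive_tool", "kwargs": {"rows": [[[0, 0, 0.005], 0, 0.3], [[0, 0, 0.005], 0, 0.3], [[0, 0, 0.005], 0, 0.3], [[0, 0, 0], 0, 0.3]]}}

```text
time_s: 36.38
ee_pos: [612.7, -108.9, 63.3]
tcp_rot: [0.682, 0.731, -0.001, -0.001]
force: [-0.4, 0.5, 0.2]
grip_width: 49.5
```

>>> {"fn": "drive_tool", "kwargs": {"rows": [[[0, 0, 0.004], 0, 0.3], [[0, 0, 0.004], 0, 0.3], [[0, 0, 0], 0, 0.3]]}}

```text
time_s: 36.75
ee_pos: [612.9, -108.9, 55.5]
tcp_rot: [0.682, 0.731, -0.0, -0.001]
force: [-1.0, 0.6, 1.3]
grip_width: 49.8
```

>>> {"fn": "drive_tool", "kwargs": {"rows": [[[0, 0, 0.003], 0, 0.3], [[0, 0, 0.003], 0, 0.3], [[0, 0, 0], 0, 0.3]]}}

```text
time_s: 37.12
ee_pos: [613.2, -108.3, 49.7]
tcp_rot: [0.682, 0.731, 0.0, -0.0]
force: [-0.1, 1.9, -1.4]
grip_width: 49.6
```

>>> {"fn": "drive_tool", "kwargs": {"rows": [[[0, 0, 0.003], 0, 0.3], [[0, 0, 0.003], 0, 0.3], [[0, 0, 0.002], 0, 0.3], [[0, 0, 0], 0, 0.3]]}}

```text
time_s: 37.62
ee_pos: [613.0, -108.4, 41.5]
tcp_rot: [0.682, 0.731, -0.0, -0.001]
force: [-0.4, 3.4, -1.3]
grip_width: 49.8
```

>>> {"fn": "drive_tool", "kwargs": {"rows": [[[0, 0, 0.0015], 0, 0.3], [[0, 0, 0.0015], 0, 0.3], [[0, 0, 0], 0, 0.3]]}}

```text
time_s: 38.0
ee_pos: [613.3, -108.4, 38.9]
tcp_rot: [0.682, 0.731, 0.0, -0.0]
force: [1.1, 5.3, 0.3]
grip_width: 49.7
```

>>> {"fn": "drive_tool", "kwargs": {"rows": [[[0.001, 0, 0.001], 0, 0.3], [[0, 0, 0], 0, 0.3], [[0, 0, 0], 0, -0.3], [[0, 0, 0], 0, -0.3], [[0, 0, 0], 0, -0.3], [[0, 0, 0], 0, -0.3], [[0, 0, 0], 0, -0.3], [[0, 0, -0.01], 0, -0.3], [[0, 0, -0.03], 0, -0.3], [[0, 0, -0.05], 0, -0.3], [[0, 0, -0.05], 0, -0.3], [[0, 0, 0], 0, -0.3]]}}

```text
time_s: 39.5
ee_pos: [616.4, -108.2, 183.1]
tcp_rot: [0.682, 0.731, 0.003, 0.004]
force: [-0.1, -0.6, -0.6]
grip_width: 61.2
```

>>> {"fn": "drive_tool", "kwargs": {"rows": [[[0.02, -0.03, -0.02], 0, -0.3], [[0.03, -0.05, 0], 0, -0.3], [[0.03, -0.05, 0], 0, -0.3], [[0.02, -0.03, 0], 0, -0.3], [[0, 0, 0], 0, -0.3], [[0, 0, 0], 0, -0.3]]}}

```text
time_s: 40.25
ee_pos: [447.6, -19.6, 198.0]
tcp_rot: [0.683, 0.731, 0.0, 0.0]
force: [0.6, -0.3, -0.1]
grip_width: 61.0
```

```bash
python3 look.py scene d1.png 150 170 510 300; python3 look.py top d1t.png 190 120 450 220
cat > fit2.py <<'E'
from h import *
from plant import env,cams
s=cams.read_camera('scene');t=cams.read_camera('top')
np.set_printoptions(precision=3,suppress=True)
for nm,T,L in (('green',(616.5,-171,.064),[('rook','dark',(621,-243)),('pawn','pale',(617,-182))]),('orange',(610,188.7,.15),[('rook','pale',(621,117.5)),('pawn','dark',(611.5,179))]),('world',(0,0,0),[('bishop','pale',(594.6,1.5))])):
    for k,c,x0 in L:
        for p in(s,t):
            if k!='bishop' and (c,nm)==('pale','orange'):
                h=cv2.cvtColor(p['frame'],cv2.COLOR_RGB2HSV)
            x,f,a=fit([p],lambda x,y:piece(k,x,y,0 if k=='bishop' else 4),c,x0); d=x-T[:2]; cs,sn=np.cos(T[2]),np.sin(T[2])
            print(nm,k,c,x,'local',np.array([cs*d[0]+sn*d[1],-sn*d[0]+cs*d[1]]),round(f),a)
for ps in([s],[t],[s,t]): print('card',*fit(ps,lambda x,y,yw,tl:[cardbox(x,y,yw,tl,4)],'cardred',[612,-109,.064,0]))
E
python3 fit2.py
```

```text
40.3 [447.8 -19.8 198. ] [-0.7  0.4  0.4] 60.99753229712513
40.35 [447.8 -19.8 197.9] [0.4 0.2 0.5] 61.21813664947282
green rook dark [ 621.098 -243.716] local [ -0.062 -72.862] 51 686.0
green rook dark [ 622.482 -245.392] local [  1.212 -74.623] 46 303.0
green pawn pale [ 616.3   -183.482] local [ -0.997 -12.444] 33 334.0
green pawn pale [ 549. -117.] local [-63.908  58.206] 0 0.0
orange rook pale [635.204 129.817] local [ 16.122 -61.988] 1493 2193.0
orange rook pale [627.247 138.453] local [  9.544 -52.26 ] 874 1187.0
orange pawn dark [611.505 181.246] local [ 0.374 -7.596] 66 298.0
orange pawn dark [611.555 178.717] local [  0.046 -10.104] 35 124.0
world bishop pale [594.399   2.515] local [594.399   2.515] 25 330.0
world bishop pale [526.6  12.5] local [526.6  12.5] 0 0.0
card [ 612.655 -111.06     0.144   -0.061] 35.94111495578623 158.0
card [616.922 -95.94    0.114  -0.145] 65.23532487504805 0.0
card [ 613.947 -112.756    0.145   -0.101] 151.86980392156863 158.0
```

View pics/d1.png

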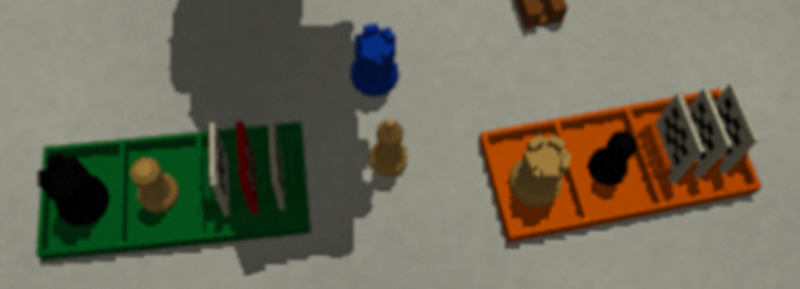

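View pics/d1t.png

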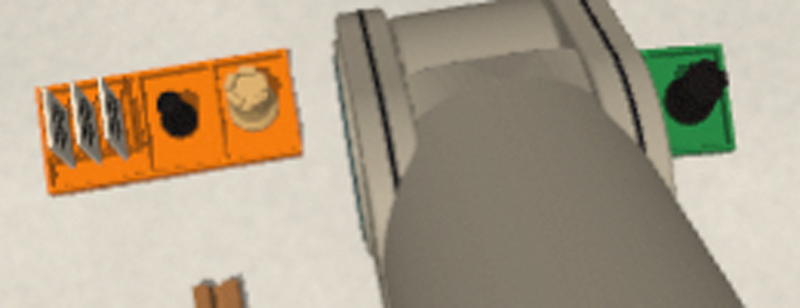

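>>> {"fn": "drive_tool", "kwargs": {"rows": [[[0.03, 0, 0], 0, -0.3], [[0.05, 0, 0], 0, -0.3], [[0.05, 0, 0], 0, -0.3], [[0.05, 0, 0], 0, -0.3], [[0.05, 0, 0], 0, -0.3], [[0.05, 0, 0], 0, -0.3], [[0.05, 0, 0], 0, -0.3], [[0.03, 0, 0], 0, -0.3], [[0, 0, 0], 0, -0.3], [[0, 0, 0], 0, -0.3]]}}

```text
time_s: 41.7
ee_pos: [422.4, 338.4, 197.5]
tcp_rot: [0.683, 0.731, -0.001, 0.0]
force: [0.1, -0.6, -0.9]
grip_width: 60.7
```

```bash
python3 look.py scene e1.png 210 200 300 275; python3 look.py top e1t.png 330 120 430 190; python3 fit2.py | egrep 'card|pawn pale|bishop'
python3 - <<'E'
from plant import cams
from h import *
for n,(x0,y0,x1,y1) in (('scene',(210,200,300,275)),('top',(330,120,430,190))):
    p=cams.read_camera(n);k=8
    im=cv2.resize(p['frame'][y0:y1,x0:x1,::-1],None,fx=k,fy=k,interpolation=cv2.INTER_CUBIC); im=np.clip(im*1.5,0,255).astype(np.uint8)
    g=(614.8,-169.4,.061) if n=='scene' else (618,-172.3,.066)
    for o,w,c in((40,4,(0,255,255)),(84,4,(0,255,255)),(62,6,(0,255,0))):
        for q in proj(p,box(*g,50,w,4,74,0,o)): cv2.circle(im,tuple(int(v) for v in ((q-[x0,y0]+.5)*k)),2,c,-1)
    cv2.imwrite(f'pics/e2{n[0]}.png',im)
E
```

```text
41.75 [422.6 338.  197.7] [ 0.1  1.1 -0. ] 61.213650035472455
41.8 [422.6 338.  197.9] [ 0.1  0.3 -0.2] 61.04338003135412
green pawn pale [ 616.325 -183.466] local [ -0.972 -12.429] 35 332.0
green pawn pale [ 619.035 -185.338] local [  1.613 -14.471] 17 145.0
world bishop pale [593.944   2.748] local [593.944   2.748] 23 332.0
world bishop pale [595.214  -0.395] local [595.214  -0.395] 14 140.0
card [ 611.262 -111.375    0.145   -0.054] 35.41994617454825 162.0
card [ 618.576 -117.957    0.002   -0.134] 29.7441753171857 68.0
card [ 612.508 -112.241    0.121   -0.065] 119.08927335640138 230.0
```

View pics/e2s.png

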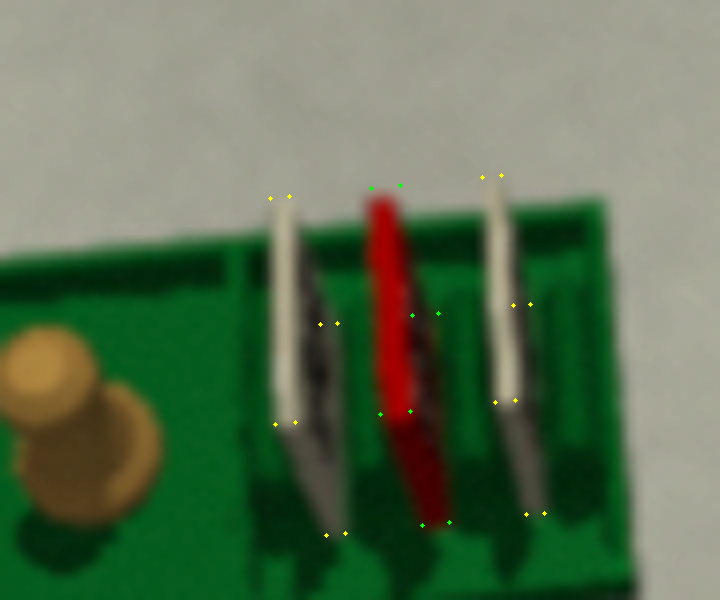

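View pics/e2t.png

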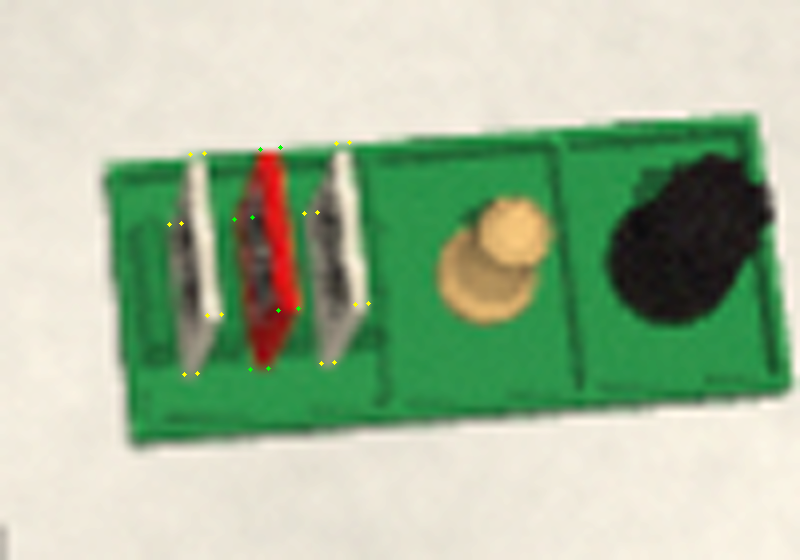

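The red card sits in the middle slot (around 410,360). Its top is level with the white cards and its outline is within a couple of pixels of the predicted fully seated pose. I'm handing in.

```bash
python3 -c "
from plant import ticket
print(ticket.close_job())"
```

```text
the job is handed in; nothing more can be done
None
```

I made up both kits and handed the job in at about 42 s of the 134 s limit; the hand-in itself reported no verdict.

- **Green tray:** the black rook stands in the outer well, about 1 mm off centre in x and 1–3 mm in y. The pale pawn stands in the inner well, about 1–2 mm off in x and 2–4 mm in y. Both are inside the limits.
- **Orange tray:** the pale rook stands in the outer well and the black pawn in the inner one, the pawn within about 3 mm of the well centre.
- **Card:** the red card is in the middle slot, its top level with the fixed white cards and its outline within a few pixels of the fully seated pose in both views.
- **Bishop:** it still stands within about 1 mm of its starting position. At hand-in the gripper was well clear of everything.

**Checks that failed or disagreed:**
- The two cameras differ by about 2–3 mm in y, so I used averages for positions.
- The automatic fit of the pale rook in the orange tray failed because the colours are too alike. I checked that piece by eye only; it looks upright and inside its well.
- The automatic card fit was unreliable because only a thin part of the card is visible: the yaw came out between 0.00 and 0.15 rad, and the top camera placed it 6–9 mm off in y. I relied on the overlay on the pictures instead.
- Fitting the card met a small side force of about 5 N before I let go.

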